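Flip the rack's tag to read

TASK

The tubes standing in one of the two racks have just been read. With a fingertip, push the hinged tag on the front of that rack up and all the way over its hinge, so that its tick face shows instead of the ring and it lies flat on the rack's front shelf. Lift nothing, leave the other rack's tag as it is, and do not shove the racks about or disturb the tubes and dropper bottles.

Things in the scene. Friction and masses are not known exactly. Their poses are not given: they have to be found in the camera images.
- rack_tubes: The rack that holds the five tubes: frosted acrylic, 152 mm deep (its x) x 150 mm wide (its y) x 65 mm high, 0.6 to 1.2 kg, loose on the bench. Origin: centre of its underside; z up, x from its front (the tag's side) to its back. Rear half: lattice of square tube holes. Front half: plain closed shelf at 65 mm, 76 mm deep, where the flipped tag comes to lie.
- rack_bare: The other rack, the same in every way (own tag included), but with no tubes. Origin and axes likewise.
- tag_tubes (a joint): Angle (rad) of the tag on the rack with tubes. 0: sticks out level from the rack's front edge on two 8 mm stop lugs at the hinge, ring face up; pi/2: upright; pi: turned over, lying 1 mm above the front shelf (its stop), tick face up. Starts at 0 to 0.2. The hinge is slightly stiff (0.016 N m): the tag stays where it is left; under 1 N near its free edge moves it.
- tag_bare (a joint): The same angle for the tag of the rack without tubes.
- tag_tubes_hinge (a point): Middle of that tag's hinge line, 68 mm above the bench, 72 mm ahead of the rack's origin; axes as the rack's (y along the hinge). The tag: white plastic plate, 80 mm wide along the hinge, 60 mm from hinge line to free edge, 4 mm thick (hinge in its mid-plane), 25 g. Beneath it the space is open to the bench. Aluminium ears 42 to 48 mm either side of its middle, tops 75 mm above the bench.
- tag_tubes_edge (a point): Middle of the free edge of that tag, 60 mm from the hinge line, at mid-thickness. Its axes turn with the tag: x points from the free edge to the hinge, z out of the ring face.
- tag_bare_edge (a point): The same point on the tag of the rack without tubes.
- tube0_mid (a point): Stoppered glass tube, 13 mm across (stopper 17 mm), 86 mm long, standing loose in a hole of the rack, its top 91 mm above the bench. Point: on its axis, half-way up. The front row of tubes stands 89 mm behind the hinge line.
- tube1_mid (a point): Stoppered glass tube, 13 mm across (stopper 17 mm), 86 mm long, standing loose in a hole of the rack, its top 91 mm above the bench. Point: on its axis, half-way up.
- tube2_mid (a point): Stoppered glass tube, 13 mm across (stopper 17 mm), 86 mm long, standing loose in a hole of the rack, its top 91 mm above the bench. Point: on its axis, half-way up.
- tube3_mid (a point): Stoppered glass tube, 13 mm across (stopper 17 mm), 86 mm long, standing loose in a hole of the rack, its top 91 mm above the bench. Point: on its axis, half-way up.
- tube4_mid (a point): Stoppered glass tube, 13 mm across (stopper 17 mm), 86 mm long, standing loose in a hole of the rack, its top 91 mm above the bench. Point: on its axis, half-way up.
- dropper0_mid (a point): Amber dropper bottle with a rubber bulb, 30 mm across, 95 mm high, standing loose to the side of the racks. Point: on its axis, half-way up.
- dropper1_mid (a point): Amber dropper bottle with a rubber bulb, 30 mm across, 95 mm high, standing loose to the side of the racks. Point: on its axis, half-way up.

How it is judged:
On the way:
1. the tag of the rack with tubes has been pushed past upright (value of joint tag_tubes above 1.7 rad).
At the end, for the whole second after the job is handed in: The tag of the rack with tubes lies flat on the front shelf, tick face up (within 0.1 rad of pi); the other tag's free edge, both racks, all tubes and both dropper bottles are within 20 mm of where they started, and the rack stands level and at rest (value of joint tag_tubes above 3.04 rad and value of joint tag_bare below 0.35 rad and distance of each of tag_bare_edge, rack_tubes, rack_bare, tube0_mid, tube1_mid, tube2_mid, tube3_mid, tube4_mid, dropper0_mid, dropper1_mid from where it was at the start of the episode below 0.02 m and angle between rack_tubes's own z axis and vertical below 0.05 rad and linear speed of rack_tubes below 0.01 m/s); the robot touches nothing.
It fails at once if the other rack's tag was moved (more than 20 mm at its free edge) (distance of tag_bare_edge from where it was at the start of the episode above 0.02 m).
It fails at once if a rack was shoved (more than 20 mm), lifted or tipped (distance of any of rack_tubes, rack_bare from where it was at the start of the episode above 0.02 m or height (world z) of any of rack_tubes, rack_bare above 0.01 m or angle between any of rack_tubes, rack_bare's own z axis and vertical above 0.15 rad).
It fails at once if a tube was lifted or knocked (moved more than 20 mm) (distance of any of tube0_mid, tube1_mid, tube2_mid, tube3_mid, tube4_mid from where it was at the start of the episode above 0.02 m).
It fails at once if a dropper bottle was lifted or knocked (moved more than 20 mm) (distance of any of dropper0_mid, dropper1_mid from where it was at the start of the episode above 0.02 m).
It also fails if it takes over 38 s, if anything falls off the work surface, if the arm or the gripper's body presses on something with over 40 N, if the wrist force passes 120 N, or if a joint passes its speed limit or range.

ROBOT

A 6-joint arm with a two-finger parallel gripper is mounted at the origin on the work surface. World frame = base frame: x ahead of the robot, y to its left, z up, the work surface at z = 0. Lengths are in m, angles in rad, forces in N, time in s.
With the tool pointing down it reaches from about 0.35 to 0.85 m from the base axis. Payload 8.1 kg.
Tool frame: the origin (TCP) lies at the very end of the fingers, on their centre line; the grasp point (between the pads) lies 19 mm behind it; z points along the fingers, y is the direction in which the jaws open and shut (so a half turn about z gives the same grasp; the last joint's range is limited). The gripper opens to 93 mm and grips with 3 to 60 N. Pads are 15 mm wide; open, the fingers measure 128 mm over their backs; the gripper's body (75 mm by 188 mm) begins 65 mm behind the grasp point.
Start: joints at [1.215, 0.13, 1.488, -0, 1.523, -0.085], TCP at [0.16, 0.578, 0.219] pointing down, gripper open.
Joint ranges: [-2.96, 2.96], [-0.89, 2.26], [0.02, 2.5], [-1.34, 4.48], [0, 2.73], [-2.66, 2.66]. Speed limits (rad/s): [2.39, 2.39, 2.79, 3.14, 3.14, 3.14].

INTERFACE

Orientations are given as a rotation vector (axis times angle).
In Python, from plant import robot gives the robot as it stands.
- The arm moves only by the shell command python3 -m inch 'ROWS' [FORCE]. ROWS is JSON, a list that holds one entry, the list of rows, each a list of 7 numbers: the shift along the tool's x, y, z in cm, then the turn, a rotation vector about the tool's x, y, z in degrees, then the gripper command: -1 is fully open, 1 is shut, values between are in proportion. A call has 1 to 5 rows; each row shifts and turns the commanded pose from where the row before left it, along the tool's axes as they then stand; what a row does not reach is not made up. A row lasts 1/10 s, in which the tool goes at most 50 mm and 8.59 degrees, less where a joint would pass 70% of its speed; a pose out of reach is approached as far as the arm can. A call with a gripper value outside its range is refused whole. The fingers move at their own pace and stop on an object; FORCE is the grip in N (left out, the last holds). Time passes only in rows, so rows that do not move let the fingers close. It gives the time, the measured TCP pose, the force and the opening at its end, in the units of the state.
- robot.read_state(): the state, without advancing time (a new reading comes with each control period).
- robot.read_camera(name): name is "scene" or "side" or "wrist"; returns a dict with "image" (384x512x3 uint8, blue, green, red), "K" (3x3 intrinsics, pixels), "distortion" ([k1, k2, p1, p2, k3] as OpenCV has them; the pictures are not rectified), "R" (3x3) and "t" (3): a world point X has camera coordinates R X + t; the wrist camera has in their place "tool_from_camera" (4x4, takes a point from camera to tool coordinates, whose origin is the TCP and whose axes are the flange's). Camera axes: x right, y down, z forward; pixel columns grow to the right and rows downward; lengths in m; the calibration is good to about 2 mm. A picture is of the moment at which its call begins: read the wrist's pose just before it. There is no depth.
- robot.close_job(): hands the job in, once; it reports no verdict.
The state is a dict: "t": time; "q": joint angles; "dq": joint speeds; "joint_torque": joint torques, N m; "tool_pos": TCP position; "orientation": TCP orientation; "force": force on the tool from outside, world axes, zero at the start; "wrist_torque": the same for the moment, N m; "opening": finger opening in m.
Only numpy, scipy, OpenCV 4.12 (cv2) and the standard library are available. Lean on these libraries where they do the work, as an engineer would, in place of code of your own. Each camera call takes 0.05 s, during which the arm holds its last target. There are 200 camera calls.

## Working session

There is one attempt and no reset: what is moved stays moved. The work goes in short steps, Python scripts to look and compute and a shell command to move; the robot and the scene stay as the last step left them, time stands still between calls to the robot, and variables do not carry over. Pictures are saved under pics/ and viewed, about 8 in all and at most 12, crops included, and the job is handed in when it is done.

```bash
mkdir -p pics; ls
python3 - <<'E'
from plant import robot
import cv2
s=robot.read_state();print(s)
for n in("scene","side"):
    c=robot.read_camera(n);cv2.imwrite(f"pics/{n}0.png",c["image"]);print(n,c["K"].tolist(),c["distortion"],c["R"].tolist(),c["t"])
E
```

```text
pics
{'t': 0.0, 'q': array([ 1.21459799e+00,  1.31149205e-01,  1.48924665e+00, -2.99653141e-05,
        1.52303736e+00, -8.54010500e-02]), 'dq': array([-0.00027053, -0.00047021,  0.00012866, -0.00122299, -0.00110658,
        0.00071519]), 'joint_torque': array([-3.11866033e-04, -5.59822190e+01, -4.91763926e+01,  7.66627654e-02,
        3.49953223e-02, -1.27782032e-04]), 'tool_pos': array([0.16028994, 0.57760022, 0.21761254]), 'orientation': array([-4.24015960e-01, -3.11246811e+00,  2.83090890e-03]), 'force': array([-0.47797142,  0.58295712, -0.31873306]), 'wrist_torque': array([-8.92838985e-05, -8.77205217e-03, -2.76176484e-02]), 'opening': 0.09307180660581738}
scene [[366.4694657966341, 0.0, 256.2871798760561], [0.0, 366.4694657966341, 187.17122494510886], [0.0, 0.0, 1.0]] [-0.06473689  0.          0.          0.          0.        ] [[-0.1642860479464049, 0.9864124712570124, 0.0007286966351282006], [0.8391987489663955, 0.14015591490527782, -0.5254538792799058], [-0.5184163907356605, -0.08571321990042736, -0.8508217731998355]] [ 0.1131023  -0.49724057  1.55929514]
side [[356.3823031192665, 0.0, 249.26002118240493], [0.0, 356.3823031192665, 191.68081421805422], [0.0, 0.0, 1.0]] [-0.00986483  0.          0.          0.          0.        ] [[0.9702376202929334, -0.24168044800255578, 0.015149957808192801], [-0.10046360515462996, -0.4586621350299241, -0.8829134215364078], [0.2203316232583074, 0.855113797656824, -0.46929134751163226]] [-0.61414435  0.14560094  0.79817441]
```

View pics/scene0.png

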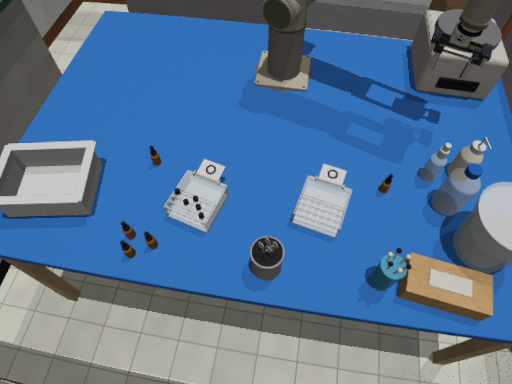

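View pics/side0.png

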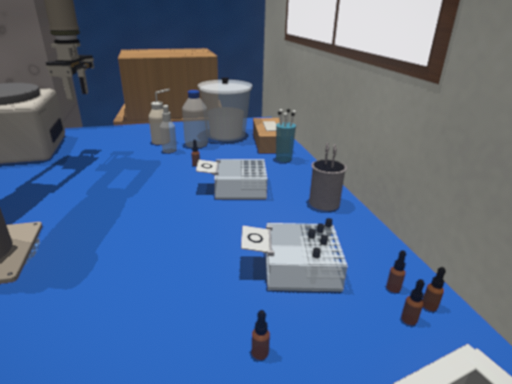

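The scene view shows the tube rack with its tag near (210,170), and the bare rack's tag near (332,176). In the side view the tube rack's tag is at (256,239) with its tubes near (320,238). Next I'll mask the tag in both views.

```bash
cat > h.py <<'E'
import numpy as np,cv2
from plant import robot
def und(c,p): return cv2.undistortPoints(np.float64(p).reshape(-1,1,2),c["K"],c["distortion"]).reshape(-1,2)
def ray(c,p):
    d=np.c_[und(c,p),np.ones(len(p))]@c["R"]; return -c["R"].T@c["t"],d
def plane(c,p,z):
    o,d=ray(c,np.float64(p).reshape(-1,2)); return o+d*((z-o[2])/d[:,2])[:,None]
def tri(a,pa,b,pb):
    P=[np.c_[c["R"],c["t"]] for c in(a,b)]
    X=cv2.triangulatePoints(P[0],P[1],und(a,pa).T,und(b,pb).T); return (X[:3]/X[3]).T
E
python3 - <<'E'
from h import *
C={n:robot.read_camera(n) for n in("scene","side")}
tiles=[]
for n,(x0,y0,x1,y1) in {"scene":(150,140,250,240),"side":(230,205,360,305)}.items():
    im=C[n]["image"][y0:y1,x0:x1]; tiles.append(cv2.resize(im,(400,400*(y1-y0)//(x1-x0)) ,interpolation=cv2.INTER_CUBIC))
    hsv=cv2.cvtColor(im,cv2.COLOR_BGR2HSV)
    for v in(190,205,220,235):
        m=((hsv[...,2]>v)&(hsv[...,1]<40)).astype(np.uint8)
        cs,_=cv2.findContours(m,cv2.RETR_EXTERNAL,cv2.CHAIN_APPROX_NONE)
        for k in sorted(cs,key=cv2.contourArea)[-2:]:
            if cv2.contourArea(k)>60:
                b=cv2.boxPoints(cv2.minAreaRect(k))+[x0,y0];print(n,v,cv2.contourArea(k),b.round(1).tolist(),plane(C[n],b,.07).round(3).tolist())
H=max(t.shape[0] for t in tiles)
cv2.imwrite("pics/crop.png",np.hstack([cv2.copyMakeBorder(t,0,H-t.shape[0],0,0,0) for t in tiles]))
E
```

```text
scene 190 321.0 [[196.4, 172.6], [202.1, 157.7], [224.3, 166.3], [218.6, 181.1]] [[0.615, -0.211, 0.07], [0.553, -0.207, 0.07], [0.575, -0.126, 0.07], [0.635, -0.132, 0.07]]
scene 190 555.5 [[178.3, 205.3], [190.1, 175.7], [223.4, 189.0], [211.6, 218.6]] [[0.743, -0.237, 0.07], [0.63, -0.229, 0.07], [0.662, -0.111, 0.07], [0.771, -0.124, 0.07]]
side 190 528.5 [[240.0, 246.7], [243.1, 225.6], [271.9, 229.7], [268.9, 250.8]] [[0.566, -0.187, 0.07], [0.59, -0.112, 0.07], [0.648, -0.142, 0.07], [0.62, -0.213, 0.07]]
side 190 941.0 [[269.0, 236.0], [345.0, 236.0], [345.0, 264.0], [269.0, 264.0]] [[0.635, -0.164, 0.07], [0.795, -0.2, 0.07], [0.751, -0.286, 0.07], [0.608, -0.253, 0.07]]
side 205 501.0 [[240.1, 246.6], [243.1, 225.6], [270.8, 229.5], [267.8, 250.5]] [[0.566, -0.187, 0.07], [0.59, -0.112, 0.07], [0.646, -0.141, 0.07], [0.618, -0.212, 0.07]]
side 205 547.5 [[269.0, 263.0], [269.0, 245.0], [307.0, 245.0], [307.0, 263.0]] [[0.609, -0.25, 0.07], [0.625, -0.195, 0.07], [0.702, -0.212, 0.07], [0.68, -0.266, 0.07]]
```

View pics/crop.png

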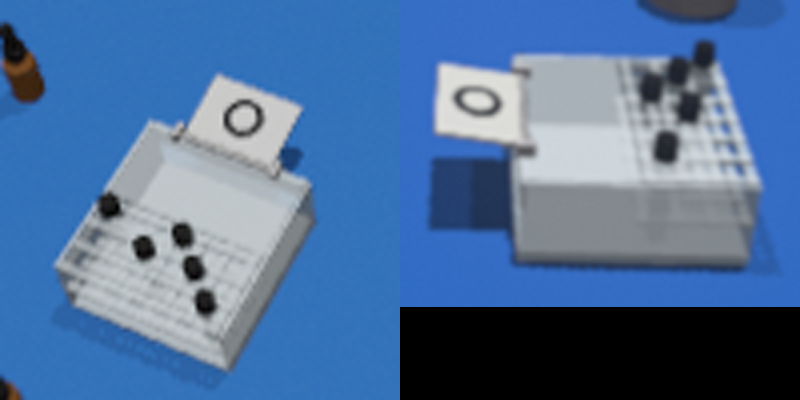

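The crop shows the tag's free edge (scene about (205,159)–(225,166)), the two ears, and the five black stoppers at the back. Now I'll triangulate these corners.

Run:
```python
from h import *
a,b=[robot.read_camera(n) for n in("scene","side")]
sc=lambda p:np.float64(p)/4+[150,140]
sd=lambda p:(np.float64(p)-[400,0])*.325+[230,205]
A=sc([[219,75],[301,105],[243,118],[181,132],[277,172],[109,205],[205,302]])
B=sd([[434,134],[437,62],[477,101],[530,150],[526,72],[666,147],[704,54]])
X=tri(a,A,b,B)
for n,x in zip("freeR freeL ring earR earL stopR stopL".split(),X):print(n,x.round(4))
f=plane(a,A[:2],.070);print("free on z=.07",f.round(4),np.linalg.norm(f[0]-f[1]))
e=plane(a,A[3:5],.075);print("ears",e.round(4),np.linalg.norm(e[0]-e[1]))
# yaw from rack front/top corners z=.065
r=plane(a,sc([[152,122],[312,185]]),.065);print("front corners",r.round(4),np.linalg.norm(r[0]-r[1]),r.mean(0))
for q in(f,e,r):
    d=q[1]-q[0];print("yaw of x axis",np.degrees(np.arctan2(-d[0],d[1])))
from scipy.spatial.transform import Rotation as R
print(R.from_rotvec(robot.read_state()["orientation"]).as_matrix().round(3))
```

```text
freeR [ 0.5627 -0.1973  0.0754]
freeL [ 0.5831 -0.1219  0.0796]
ring [ 0.6005 -0.1674  0.0746]
earR [ 0.6209 -0.2174  0.0683]
earL [ 0.6454 -0.1307  0.0688]
stopR [ 0.7026 -0.2514  0.0808]
stopL [ 0.7735 -0.1562  0.0811]
free on z=.07 [[ 0.5556 -0.1976  0.07  ]
 [ 0.5744 -0.1232  0.07  ]] 0.07673742183179207
ears [[ 0.62   -0.2132  0.075 ]
 [ 0.6449 -0.1275  0.075 ]] 0.08919514608772233
front corners [[ 0.608  -0.2425  0.065 ]
 [ 0.6463 -0.0992  0.065 ]] 0.14827024493785243 [ 0.62712693 -0.17087015  0.065     ]
yaw of x axis -14.155314022078398
yaw of x axis -16.16328597177289
yaw of x axis -14.959822453766519
[[-0.964  0.268 -0.   ]
 [ 0.268  0.964 -0.001]
 [ 0.    -0.001 -1.   ]]
```

Hinge is at about (0.632, -0.171, 0.068) and the rack's x axis has a yaw of about -15°. The ear spacing (89 mm), edge width (77 mm) and front width (148 mm) all match the given sizes. The tool's y axis is already within 1° of the hinge line. I'll close the gripper and travel to a point in front of the tag, then tilt the fingers forward.

```bash
for i in 1; do python3 -m inch '[[[-2.7,-3,0.2,0,0,0,1],[-2.7,-3,0.2,0,0,0,1],[-2.7,-3,0.2,0,0,0,1],[-2.7,-3,0.2,0,0,0,1],[-2.7,-3,0.2,0,0,0,1]]]' 10; done
python3 -m inch '[[[-2.7,-3,0.2,0,0,0,1],[-2.7,-3,0.2,0,0,0,1],[-2.7,-3,0.2,0,0,0,1],[-2.7,-3,0.2,0,0,0,1],[-2.7,-3,0.2,0,0,0,1]]]'
python3 -m inch '[[[-2.7,-3,0.2,0,0,0,1],[-2.7,-3,0.2,0,0,0,1],[-2.7,-3,0.2,0,0,0,1],[-2.7,-3,0.2,0,0,0,1],[-2.7,-3,0.2,0,0,0,1]]]'
```

```text
t: 0.8
tool_pos: [0.2508, 0.3961, 0.2085]
orientation: [0.423, 3.113, 0.0]
force: [1.7, 0.0, 0.6]
opening: 0.0574
t: 1.3
tool_pos: [0.3408, 0.2154, 0.1988]
orientation: [0.424, 3.112, 0.001]
force: [1.0, 0.1, 0.2]
opening: 0.0174
t: 1.8
tool_pos: [0.4309, 0.0345, 0.1888]
orientation: [0.424, 3.112, 0.0]
force: [1.2, 1.2, 0.6]
opening: 0.0008
```

```bash
python3 -m inch '[[[-2.6,-2.9,0.2,0,0,0,1],[-2.6,-2.9,0.2,0,0,0,1],[-2.6,-2.9,0.2,0,0,0,1],[-2.6,-2.9,0.2,0,0,0,1],[-2.6,-2.9,0.2,0,0,0,1]]]'
python3 -m inch '[[[0,0,0,0,-7,0,1],[0,0,0,0,-7,0,1],[0,0,0,0,-7,0,1],[0,0,0,0,-7,0,1],[0,0,0,0,-7,0,1]]]'
python3 -m inch '[[[0,0,0,0,-7.5,0,1],[0,0,0,0,-7.5,0,1],[0,0,0,0,0,0,1],[0,0,0,0,0,0,1]]]'
cat >> h.py <<'E'
from scipy.spatial.transform import Rotation as Ro
HG=np.array([.632,-.171,.068]);Y=np.radians(-15)
XR=np.array([np.cos(Y),np.sin(Y),0]);YR=np.array([-np.sin(Y),np.cos(Y),0]);ZR=np.array([0,0,1.])
def rel():
    s=robot.read_state();d=(s["tool_pos"]-HG)*1000
    M=Ro.from_rotvec(s["orientation"]).as_matrix()
    print("t",s["t"],"u,v,w mm",(d@np.c_[XR,YR,ZR]).round(1),"tool axes in rack",(np.c_[XR,YR,ZR].T@M).round(3).tolist(),"q",s["q"].round(2),"F",s["force"].round(1))
E
python3 -c "
from h import *
rel();cv2.imwrite('pics/s1.png',cv2.resize(robot.read_camera('side')['image'][150:320,150:360],None,fx=3,fy=3))"
```

```text
t: 2.3
tool_pos: [0.5173, -0.14, 0.1786]
orientation: [0.424, 3.112, 0.0]
force: [1.1, 0.8, 0.1]
opening: -0.0001
t: 2.8
tool_pos: [0.5172, -0.1385, 0.1793]
orientation: [0.341, 2.505, -0.109]
force: [-0.8, 1.5, 0.9]
opening: 0.0003
t: 3.2
tool_pos: [0.5294, -0.1415, 0.2155]
orientation: [0.312, 2.291, -0.139]
force: [-0.1, -0.0, -0.2]
opening: 0.0005
t 3.2 u,v,w mm [-106.7    1.9  147.5] tool axes in rack [[-0.672, 0.009, 0.74], [0.006, 1.0, -0.007], [-0.74, -0.0, -0.672]] q [-0.44 -0.89  2.5   0.19  0.72 -1.83] F [-0.1 -0.  -0.2]
```

View pics/s1.png

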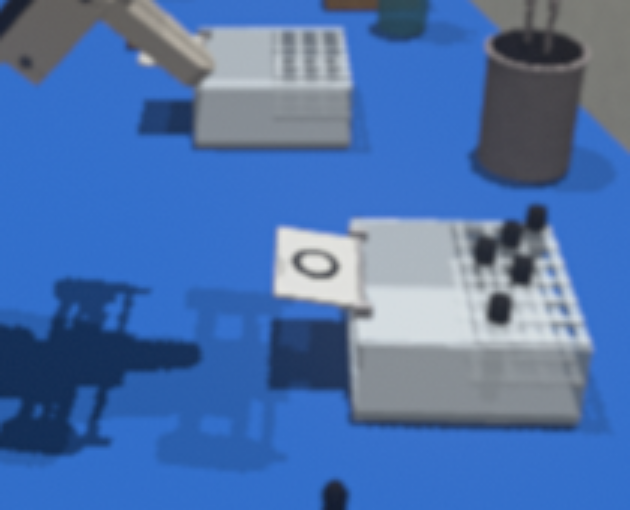

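The fingertip (upper left) is tilted 48° and in front of the tag. The arm hit the q2 and q3 range, which raised the tip by about 35 mm; going forward and down will relieve that. Next I'll descend in front of the tag.

```bash
python3 -m inch '[[[1.5,0,1.8,0,0,0,1],[1.5,0,1.8,0,0,0,1],[1.5,0,1.8,0,0,0,1],[1.5,0,1.8,0,0,0,1]]]'
python3 -c "
from h import *
rel()"
```

```text
t: 3.65
tool_pos: [0.557, -0.1487, 0.1279]
orientation: [0.314, 2.305, -0.137]
force: [-0.1, 0.3, -0.4]
opening: 0.0007
t 3.65 u,v,w mm [-78.2   2.2  59.9] tool axes in rack [[-0.683, 0.009, 0.731], [0.006, 1.0, -0.007], [-0.731, -0.001, -0.683]] q [-0.42 -0.6   2.5   0.26  0.44 -1.91] F [-0.1  0.3 -0.4]
```

```bash
python3 -m inch '[[[0,0,0,0,7,0,1],[1.7,0,1.3,0,0,0,1],[1.7,0,1.3,0,0,0,1]]]'
python3 -c "
from h import *
rel()"
```

```text
t: 3.95
tool_pos: [0.5489, -0.1465, 0.0878]
orientation: [0.329, 2.424, -0.121]
force: [-0.1, -0.2, -0.4]
opening: 0.0005
t 3.95 u,v,w mm [-86.6   2.1  19.8] tool axes in rack [[-0.766, 0.009, 0.643], [0.006, 1.0, -0.006], [-0.643, -0.001, -0.766]] q [-0.41 -0.46  2.43  0.19  0.49 -1.85] F [-0.1 -0.2 -0.4]
```

```bash
python3 -m inch '[[[1.3,0,1.5,0,0,0,1],[1.3,0,1.5,0,0,0,1],[1.3,0,1.5,0,0,0,1],[-1.2,0,1,0,0,0,1],[-1.2,0,1,0,0,0,1]]]'
python3 -c "
from h import *
rel();cv2.imwrite('pics/s2.png',cv2.resize(robot.read_camera('side')['image'][180:300,190:360],None,fx=4,fy=4))"
```

```text
t: 4.45
tool_pos: [0.5761, -0.1538, 0.0256]
orientation: [0.331, 2.429, -0.12]
force: [0.5, -0.7, 0.6]
opening: 0.0006
t 4.45 u,v,w mm [-58.5   2.1 -42.4] tool axes in rack [[-0.768, 0.009, 0.64], [0.007, 1.0, -0.006], [-0.64, 0.0, -0.768]] q [-0.4  -0.19  2.36  0.29  0.29 -1.95] F [ 0.5 -0.7  0.6]
```

View pics/s2.png

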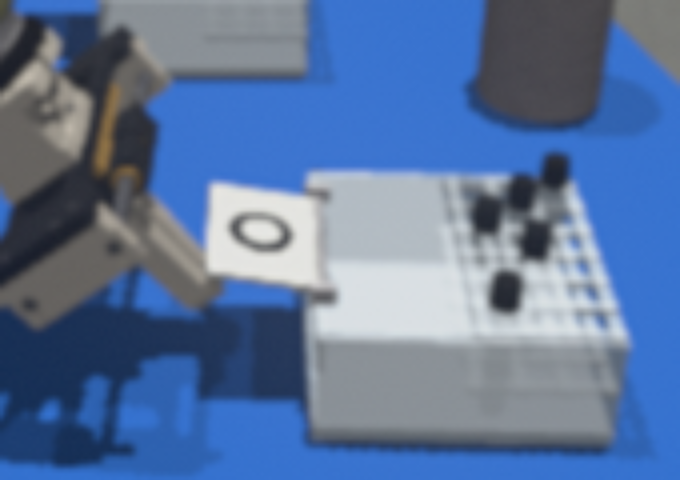

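The tip sits just in front of and below the free edge at crop (210,290); nothing is touching. Now I'll go slightly under and lift.

```bash
python3 -m inch '[[[-0.9,0,0.8,0,0,0,1],[-1.3,0,-1.5,0,0,0,1],[-1.3,0,-1.5,0,0,0,1],[-1.3,0,-1.5,0,0,0,1]]]'
python3 -c "
from h import *
rel();cv2.imwrite('pics/s3.png',cv2.resize(robot.read_camera('side')['image'][180:300,190:360],None,fx=4,fy=4))"
```

```text
t: 4.9
tool_pos: [0.5886, -0.1575, 0.0864]
orientation: [0.331, 2.428, -0.12]
force: [0.6, 0.6, -0.8]
opening: 0.0003
t 4.9 u,v,w mm [-45.4   1.9  18.4] tool axes in rack [[-0.768, 0.009, 0.641], [0.007, 1.0, -0.006], [-0.641, -0.0, -0.768]] q [-0.39 -0.3   2.32  0.19  0.44 -1.84] F [ 0.6  0.6 -0.8]
```

View pics/s3.png

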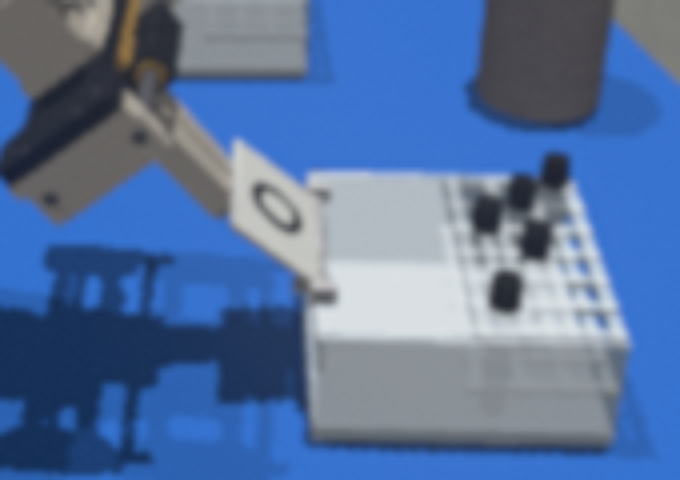

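The tag is now at about 40° and riding on the fingertip; the rack hasn't moved. I'll carry the tip around the hinge in an arc of about 45 mm radius.

```bash
python3 -m inch '[[[-1.3,0,-0.5,0,0,0,1],[-1.5,0,0.1,0,0,0,1],[-1.6,0,1.2,0,0,0,1],[-0.95,0,1.05,0,0,0,1],[-0.55,0,1.2,0,0,0,1]]]'
python3 -c "
from h import *
rel();cv2.imwrite('pics/s4.png',cv2.resize(robot.read_camera('side')['image'][180:300,190:360],None,fx=4,fy=4))"
```

```text
t: 5.45
tool_pos: [0.6532, -0.1755, 0.1016]
orientation: [0.33, 2.425, -0.121]
force: [-0.4, 0.5, -0.1]
opening: 0.0005
t 5.45 u,v,w mm [21.6  1.1 33.6] tool axes in rack [[-0.766, 0.009, 0.643], [0.007, 1.0, -0.006], [-0.643, -0.0, -0.766]] q [-0.38 -0.11  2.13  0.16  0.43 -1.8 ] F [-0.4  0.5 -0.1]
```

View pics/s4.png

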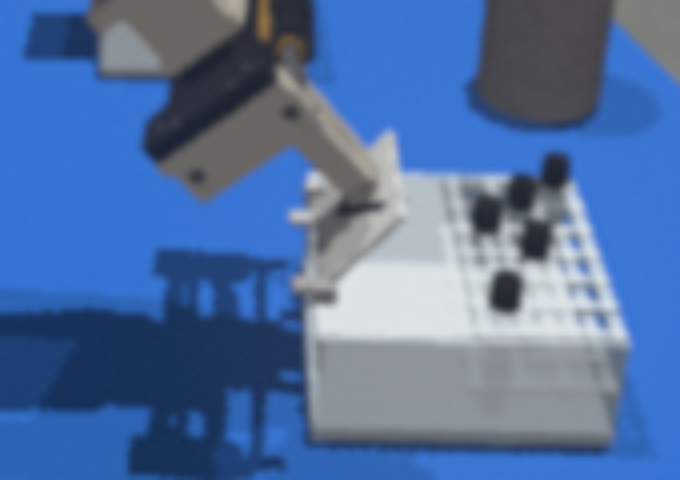

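The tag is past upright (about 125°), with the tick mark showing at the fingertip. I'll fold it down: first to w = 12, then press in smaller steps.

```bash
python3 -m inch '[[[-0.1,0,1.4,0,0,0,1],[0,0,1.2,0,0,0,1],[0.2,0,0.3,0,0,0,1],[0.15,0,0.2,0,0,0,1],[0,0,0,0,0,0,1]]]'
python3 -c "
from h import *
rel()"
```

```text
t: 6.0
tool_pos: [0.6692, -0.18, 0.076]
orientation: [0.331, 2.425, -0.121]
force: [0.2, 0.1, 0.4]
opening: 0.0004
t 6.0 u,v,w mm [38.3  0.9  8. ] tool axes in rack [[-0.766, 0.009, 0.642], [0.007, 1.0, -0.006], [-0.642, -0.0, -0.766]] q [-0.37 -0.02  2.09  0.18  0.38 -1.81] F [0.2 0.1 0.4]
```

```bash
python3 -m inch '[[[0.1,0,0.12,0,0,0,1],[0,0,0,0,0,0,1]]]'; python3 -m inch '[[[0.1,0,0.12,0,0,0,1],[0,0,0,0,0,0,1]]]'
```

```text
t: 6.2
tool_pos: [0.6698, -0.1802, 0.0755]
orientation: [0.33, 2.424, -0.121]
force: [-2.3, -0.1, 4.9]
opening: 0.0005
t: 6.4
tool_pos: [0.6705, -0.1805, 0.075]
orientation: [0.33, 2.422, -0.122]
force: [-5.9, 2.5, 9.3]
opening: 0.0004
```

The force built up against the stop (5 N, then 9 N). Now I'll retract straight up and look.

```bash
python3 -m inch '[[[-0.3,0,-0.4,0,0,0,1],[-1.3,0,-1.5,0,0,0,1],[-1,0,-3,0,0,0,1],[0,0,-4,0,0,0,1],[0,0,-4,0,0,0,1]]]'
python3 -m inch '[[[0.5,0,-3,0,0,0,1],[0.5,0,-3,0,0,0,1],[0,0,0,0,0,0,1]]]'
python3 -c "
from h import *
rel()
a=robot.read_camera('side')['image'][180:300,190:360];b=robot.read_camera('scene')['image'][130:250,140:260]
cv2.imwrite('pics/s5.png',np.hstack([cv2.resize(a,(560,395),interpolation=2),cv2.resize(b,(240,240),interpolation=2)] if 0 else [cv2.resize(a,(425,300),interpolation=2),cv2.resize(b,(300,300),interpolation=2)]))"
```

```text
t: 6.9
tool_pos: [0.6077, -0.163, 0.1892]
orientation: [0.331, 2.426, -0.121]
force: [-0.3, -0.2, 0.6]
opening: 0.0005
t: 7.2
tool_pos: [0.5644, -0.1511, 0.2331]
orientation: [0.329, 2.418, -0.123]
force: [0.6, 0.7, 0.6]
opening: 0.0007
t 7.2 u,v,w mm [-70.5   1.8 165.1] tool axes in rack [[-0.762, 0.009, 0.648], [0.006, 1.0, -0.007], [-0.648, -0.001, -0.762]] q [-0.4  -0.61  2.25  0.12  0.8  -1.76] F [0.6 0.7 0.6]
```

View pics/s5.png

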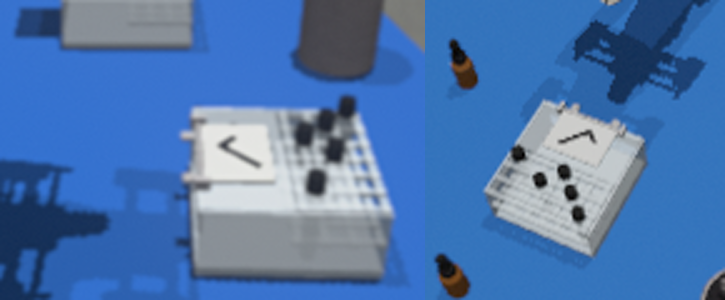

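The tick face shows and the tag lies flat on the shelf. The rack's front-bottom corner in the side view is at about (268,290), the same as before the push. The tubes are standing and nothing is being touched, so I'm handing in.

```bash
python3 -c "
from plant import robot
print(robot.close_job(), robot.read_state()['t'])"
```

```text
the job is handed in; nothing more can be done
the job is handed in; nothing more can be done
```

I flipped the tag on the rack with tubes and handed the job in at about 7.3 s of the 38 s allowed. I put the closed fingertips, tilted about 40°, under the tag's free edge. From there I swung the tag up and over its hinge and pressed it onto its stop until the measured force rose to about 11 N. Then I backed off to about 0.23 m above the bench.

**Last checks:**
- **Tag:** both cameras show the tick face up and the tag flat on the shelf. I judged the flatness from the pictures and the press against the stop; I did not measure the tag angle.
- **Rack and tubes:** the rack's front corner sits within about 1 pixel of where it was just before the flip. All five tubes are standing.
- **Robot:** nothing was in contact; the leftover force reading was under 1 N.
- **Other rack and droppers:** the arm never came near the other rack's tag or the dropper bottles. I did not measure their positions again at the end.

One thing did not go as planned: at the first tilt (48°) two joints reached the end of their range and the tip ended up about 35 mm too high. I reduced the tilt to 40° before going near the tag.

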